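Lay the tube block wells up in the tray

TASK

The grey tube block in front of the tray stands on its long side. Tip it over onto its flat foot so that its wells face up like those of its twin, then slide it in through the tray's open front into the free half beside the twin, until its long side lies flush against the tray's back rim. Do not shift the twin or disturb the bottles and the beaker nearby.

Things in the scene. Friction and masses are not known exactly. Their poses are not given: they have to be found in the camera images.
- block_center (a point): Centre of the loose grey tube block: 36 mm along its x, 90 along y, 64 along z, 0.18 kg. Its x points from the face with six wells (90 x 64 mm) to the plain flat foot; z is up at the start, as it stands on a 90 x 36 mm side, centre 32 mm above the bench, wells roughly to the robot. Lying on its foot: x points down, centre 18 mm up
- block_wells (a point): Middle of the block's wells' face, 18 mm from its centre; same axes (the wells look along -x). The wells are shallow markings: nothing enters them. A push on this face near the top edge, while the block stands, tips it about its lower far edge so that it drops on its foot
- tray: Fixed three-sided aluminium tray, the bench is its floor; origin on the bench mid inner space: x -38 (open front) to +38 mm (back rim), y +-106 mm; x points to the back, z up. Rims 8 mm thick, 18 mm high; the side rims end in flared tips out to x = -60, y = +-126 mm. A block flush against the back rim has its centre at x = +6 mm
- twin_center (a point): Centre of an identical loose block that already lies in one half of the tray, left or right, wells up, its 90 mm length along the tray's y, about flush with the back rim; 18 mm above the bench. Axes of this one: z up, y along its 90 mm length, x across its 64 mm width
- beaker_100_mid (a point): Middle of a loose clear beaker 53 mm across, 66 mm high; bystander
- stock_a_mid (a point): Middle of a loose small white bottle with a yellow cap, 44 mm across, 100 mm high; bystander
- dropper_1_mid (a point): Middle of a loose small white dropper bottle 28 mm across, 66 mm high; bystander
- place_mid (a point): Middle, on the bench, of the thin white outline (64 x 90 mm, flat, no height to catch on) that marks the free half of the tray, about 52 mm from the tray's middle; axes as the tray's. The free space is 113 mm long, so the block need only come to lie roughly on it
There are look-alikes about, which are no part of the job. What is shaped like the part that bears block_center but green or red is not meant.

How it is judged:
At the end, for the whole second after the job is handed in: The block lies at rest on the bench on its foot, wells up (within 0.1 rad), inside the tray beside the twin, its length along the back rim within 0.1 rad and its centre no more than 8 mm short of the place where it touches the back rim (angle between block_center's own x axis and vertical above 3.04 rad and x of block_center in the frame of tray between -0.002 and 0.02 m and y of block_center in the frame of tray between -0.07 and 0.07 m and height (world z) of block_center below 0.023 m and angle between the y axis of block_center and the y axis of tray, either way round below 0.1 rad and linear speed of block below 0.01 m/s).
It fails at once if the twin is shifted by more than 15 mm (distance of twin_center from where it was at the start of the episode above 0.015 m).
It fails at once if the beaker is moved by more than 30 mm (distance of beaker_100_mid from where it was at the start of the episode above 0.03 m).
It fails at once if the yellow-capped bottle is moved by more than 30 mm (distance of stock_a_mid from where it was at the start of the episode above 0.03 m).
It fails at once if the dropper bottle is moved by more than 30 mm (distance of dropper_1_mid from where it was at the start of the episode above 0.03 m).
It also fails if it takes over 64 s, if anything falls off the work surface, if the arm or the gripper's body presses on something with over 40 N, if the wrist force passes 120 N, or if a joint passes its speed limit or range.

ROBOT

A 7-joint arm with a two-finger parallel gripper is mounted at the origin on a cart in front of the work surface, level with it; the furniture and walls round the work are solid. World frame = base frame: x ahead of the robot, y to its left, z up, the work surface at z = 0. Lengths are in m, angles in rad, forces in N, time in s.
With the tool pointing down it reaches from about 0.4 to 0.85 m from the base axis. Payload 4.5 kg.
Tool frame: the origin (TCP) lies at the very end of the fingers, on their centre line; the grasp point (between the pads) lies 19 mm behind it; z points along the fingers, y is the line along which they close (so a half turn about z gives the same grasp; the last joint's range is limited). The gripper opens to 85 mm and grips with 20 to 120 N. Pads are 22 mm wide; open, the fingers measure 114 mm over their backs; the gripper's body (76 mm by 85 mm) begins 54 mm behind the grasp point. The pads swing forward as they close: fully open they stand 13 mm farther back than shut.
Start: joints at [1.197, 0.689, -0.195, 1.565, 0.157, 0.902, -0.215], TCP at [0.248, -0.574, 0.231] pointing down, gripper open.
Joint ranges: [-3.01, 3.01], [-0.46, 2.08], [-1.47, 1.51], [0.13, 2.56], [-1, 4.14], [0.04, 2.09], [-2.66, 2.66]. Speed limits (rad/s): [2.57, 2.57, 3.14, 3.14, 3.14, 3.14, 3.14].

INTERFACE

Orientations are given as a unit quaternion [x, y, z, w].
In Python, from rig import r gives the robot as it stands.
- The arm moves only by the tool apply_moves, never from a script. Its argument "series" is a list of rows, each an object with "translation": the shift along the tool's x, y, z in units of 30 mm (1.0 is 30 mm), a list of three; "rot": the turn, a rotation vector about the tool's x, y, z in units of 10 degrees (1.0 is 10 degrees), a list of three. In form: [{"translation": [x, y, z], "rot": [wx, wy, wz]}, ...]. A call has 1 to 12 rows; each row shifts and turns the commanded pose from where the row before left it, along the tool's axes as they then stand; what a row does not reach is not made up. A row lasts 1/8 s, in which the tool goes at most 62.5 mm and 10.7 degrees, less where a joint would pass 70% of its speed; a pose out of reach is approached as far as the arm can. A call with a number of a shift or a turn outside -1 to 1 is refused whole. A call with a gripper value outside its range is refused whole. "jaw" is the opening, from 0 (shut) to 1 (fully open), set as the call begins (left out, the last holds). The fingers move at their own pace and stop on an object; the grip force is fixed at half the most. Time passes only in rows, so rows that do not move let the fingers close. It gives the time, the measured TCP pose, the force, the opening and the grip force at its end, in the units of the state.
- r.get_state(): the state, without advancing time (a new reading comes with each control period).
- r.capture(name): name is "scene" or "side" or "wrist"; returns the picture (384x512x3 uint8, red, green, blue); there is no depth.
- r.camera_info(name): a dict with "fov_y" (degrees; the focal length in pixels is half the picture's height over the tangent of half this angle, whatever the lens; pixels are square), "cx", "cy" (the principal point, pixels), "R" (3x3) and "t" (3): a world point X has camera coordinates R X + t; the wrist camera has in their place "T_tool_cam" (4x4, takes a point from camera to tool coordinates, whose origin is the TCP and whose axes are the flange's). Camera axes: x right, y down, z forward; pixel columns grow to the right and rows downward; lengths in m; the calibration is good to about 2 mm. A picture is of the moment at which its call begins: read the wrist's pose just before it. camera_info takes no time and is no camera call.
- r.hand_in(): hands the job in; it is judged then, once.
The state is a dict: "clock": time; "joint_pos": joint angles; "joint_velocities": joint speeds; "joint_efforts": joint torques, N m; "tcp_pos": TCP position; "eef_rot": TCP orientation; "ft_force": force on the tool from outside, world axes, zero at the start; "ft_torque": the same for the moment, N m; "grip_width": finger opening in m; "gripper_force": force on a finger pad.
Only numpy, scipy, OpenCV 4.12 (cv2) and the standard library are available. Lean on these libraries where they do the work, as an engineer would, in place of code of your own. Each camera call takes 0.05 s, during which the arm holds its last target. There are 200 camera calls.

## Working session

There is one attempt and no reset: what is moved stays moved. The work goes in short steps, Python scripts to look and compute and a tool call to move; the robot and the scene stay as the last step left them, time stands still between calls to the robot, and variables do not carry over. Pictures are saved under pics/ and viewed, at most 10 in all, crops included, and the job is handed in when it is done.

Besides the shell and the picture viewer there is one more tool, called in YAML: its name, and indented under it one key for each argument. apply_moves: Moves the arm, as the interface text tells. Its arguments: {"type":"object","properties":{"series":{"type":"array","items":{"type":"object","properties":{"translation":{"type":"array","items":{"type":"number","minimum":-1,"maximum":1}},"rot":{"type":"array","items":{"type":"number","minimum":-1,"maximum":1}}}}},"jaw":{"type":"number"}},"required":["series"]}

```bash
mkdir -p pics
cat > h.py <<'E'
import numpy as np,cv2
from rig import r
def K(n):
    c=r.camera_info(n);f=192/np.tan(np.radians(c['fov_y'])/2);return c,f
def ray(n,u,v):
    c,f=K(n);R=np.array(c['R']);t=np.array(c['t'])
    return -R.T@t, R.T@np.array([(u-c['cx'])/f,(v-c['cy'])/f,1])
def atz(n,u,v,z):
    o,d=ray(n,u,v);return o+d*(z-o[2])/d[2]
def proj(n,X):
    c,f=K(n);p=np.array(c['R'])@np.array(X)+np.array(c['t']);return np.array([c['cx']+f*p[0]/p[2],c['cy']+f*p[1]/p[2]])
def tri(*obs):
    A=np.zeros((3,3));b=np.zeros(3)
    for o in obs:
        p,d=ray(*o);d=d/np.linalg.norm(d);P=np.eye(3)-np.outer(d,d);A+=P;b+=P@p
    return np.linalg.solve(A,b)
def save(n,f):
    im=r.capture(n)[:,:,::-1];cv2.imwrite('pics/'+f+'_raw.png',im);cv2.imwrite('pics/'+f+'.png',cv2.resize(im,(800,600),interpolation=cv2.INTER_CUBIC))
E
python3 - <<'E'
from h import *
s=r.get_state();print(s['clock'],s['tcp_pos'],s['eef_rot'],s['ft_force'],s['grip_width'])
for n in('scene','side'):
    save(n,n+'0');c=r.camera_info(n);print(n,c)
E
```

```text
0.0 [ 0.24755929 -0.57315707  0.23046925] [ 9.79274708e-01  2.02534322e-01 -2.53746342e-04 -9.10943991e-04] [-0.49797858  0.45381131 -0.49202395] 0.08544355882022281
scene {'fov_y': 50.38881810153647, 'cx': 258.87388367715346, 'cy': 189.36148320070146, 'R': array([[-0.64244139, -0.76620348,  0.01418764],
       [-0.44631742,  0.3590474 , -0.81968636],
       [ 0.6229525 , -0.53293264, -0.57263687]]), 't': array([0.30299817, 0.34175742, 0.7514978 ])}
side {'fov_y': 43.72489637280691, 'cx': 253.8763829296707, 'cy': 196.36557359150922, 'R': array([[ 0.97730009, -0.21185518,  0.00138076],
       [-0.13311825, -0.61912615, -0.77392658],
       [ 0.16481522,  0.75617471, -0.63327383]]), 't': array([-0.57540892,  0.08167608,  1.1139899 ])}
```

View pics/scene0.png

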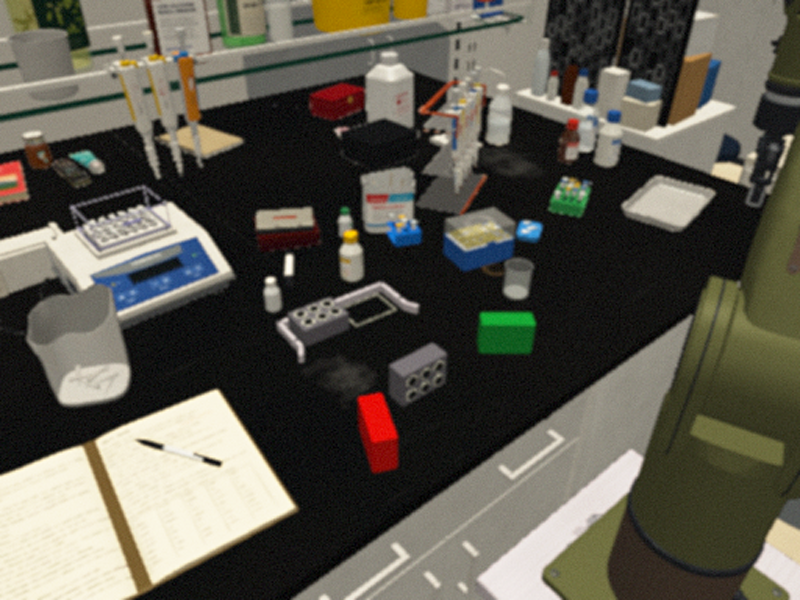

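View pics/side0.png

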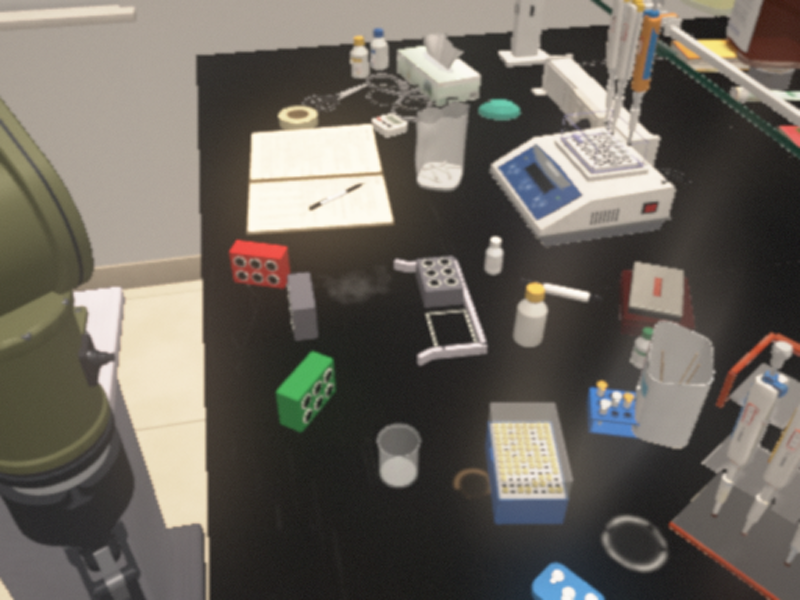

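Run:
```python
import cv2
a=cv2.imread('pics/scene0_raw.png')[170:265,170:300];cv2.imwrite('pics/c1.png',cv2.resize(a,None,fx=6,fy=6,interpolation=cv2.INTER_CUBIC))
a=cv2.imread('pics/side0_raw.png')[140:240,175:320];cv2.imwrite('pics/c2.png',cv2.resize(a,None,fx=5.5,fy=5.5,interpolation=cv2.INTER_CUBIC))
```

```text
(no output)
```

View pics/c1.png

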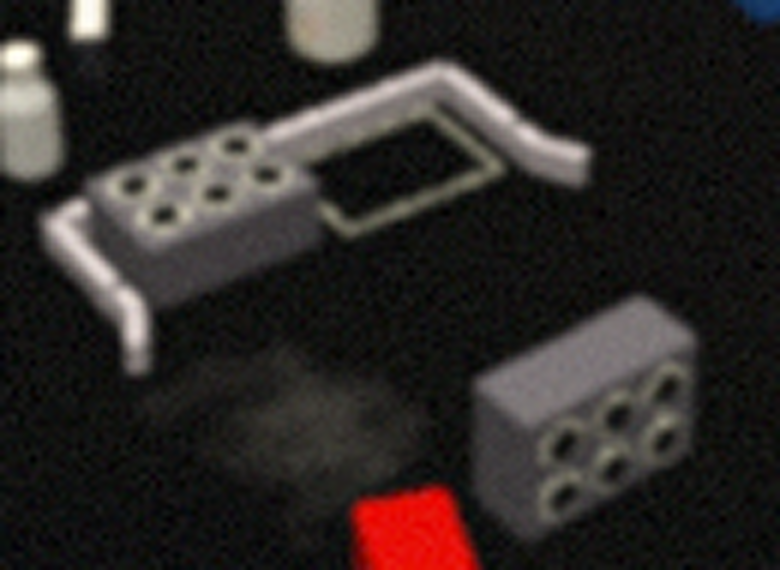

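View pics/c2.png

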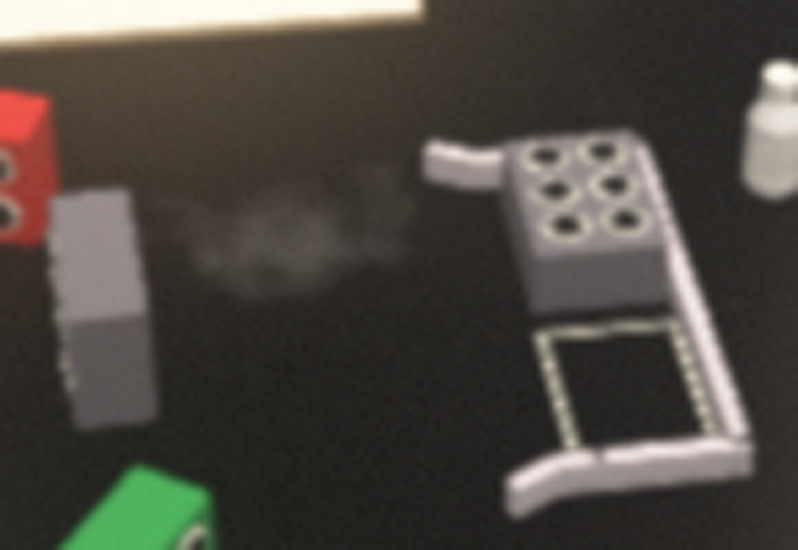

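Run:
```python
from h import *
np.set_printoptions(precision=4,suppress=True)
S=lambda u,v:('scene',169.6+u/6,169.6+v/6)
D=lambda u,v:('side',174.6+u/5.5,139.6+v/5.5)
def go(name,a,b,z):
    print(name)
    P=[]
    for k in a:
        if k in b: 
            p=tri(S(*a[k]),D(*b[k]));P.append(p);print(k,p, 'scene@z',atz(*S(*a[k]),z)[:2],'side@z',atz(*D(*b[k]),z)[:2])
    print('mean',np.mean(P,0))
go('block',{'++':(475,383),'+-':(640,297),'--':(695,338),'-+':(528,425)},{'-+':(50,195),'++':(130,188),'+-':(148,315),'--':(68,322)},.064)
go('place',{'+-':(430,108),'--':(503,168),'-+':(347,235)},{'-+':(538,333),'++':(672,322),'+-':(712,432),'--':(575,445)},0)
go('twin',{'++':(90,185),'+-':(248,125),'--':(320,183),'-+':(155,252)},{'-+':(505,142),'++':(635,130),'+-':(668,250),'--':(535,262)},.036)
go('rimtips',{'L':(130,298),'R':(588,150)},{'L':(425,145),'R':(510,485)},.018)
print('beaker base',atz('side',398*.64,478*.64,0),atz('scene',516*.64,295*.64,0))
print('green', [atz('side',u*.64,v*.64,.064)[:2] for u,v in((318,354),(336,365),(278,390),(300,400))])
print('red', [atz('side',u*.64,v*.64,.064)[:2] for u,v in((232,242),(288,248))])
c=r.camera_info('wrist');print(c)
```

```text
block
++ [0.4567 0.0464 0.061 ] scene@z [0.4524 0.0487] side@z [0.4575 0.0436]
+- [ 0.4546 -0.042   0.0598] scene@z [ 0.4514 -0.0384] side@z [ 0.4538 -0.0476]
-- [ 0.4205 -0.041   0.0607] scene@z [ 0.4177 -0.0381] side@z [ 0.4203 -0.0451]
-+ [0.4217 0.0473 0.0628] scene@z [0.4203 0.0481] side@z [0.4219 0.0459]
mean [0.4384 0.0027 0.0611]
place
+- [ 0.6862 -0.1082  0.0045] scene@z [ 0.688  -0.1116] side@z [ 0.6904 -0.1012]
-- [ 0.625  -0.1045  0.0044] scene@z [ 0.6249 -0.1077] side@z [ 0.6297 -0.0967]
-+ [ 0.6323 -0.018  -0.0017] scene@z [ 0.6296 -0.0166] side@z [ 0.6323 -0.0194]
mean [ 0.6478 -0.0769  0.0024]
twin
++ [0.702  0.0776 0.0336] scene@z [0.6954 0.0795] side@z [0.7034 0.0772]
+- [ 0.6959 -0.0084  0.03  ] scene@z [ 0.6896 -0.0039] side@z [ 0.6927 -0.0165]
-- [ 0.6339 -0.0063  0.0319] scene@z [ 0.6306 -0.0033] side@z [ 0.6317 -0.0124]
-+ [0.6393 0.0819 0.0338] scene@z [0.6347 0.0834] side@z [0.6399 0.0807]
mean [0.6678 0.0362 0.0323]
rimtips
L [0.6113 0.1054 0.0286] scene@z [0.634  0.0985] side@z [0.6073 0.1109]
R [ 0.5916 -0.1335  0.0176] scene@z [ 0.5916 -0.1332] side@z [ 0.5913 -0.1342]
mean [ 0.6015 -0.0141  0.0231]
beaker base [ 0.5188 -0.3307  0.    ] [ 0.5135 -0.3183  0.    ]
green [array([ 0.445 , -0.1491]), array([ 0.466 , -0.1761]), array([ 0.3846, -0.2069]), array([ 0.4107, -0.2309])]
red [array([0.3412, 0.1529]), array([0.4306, 0.1159])]
{'fov_y': 69.52989147207738, 'cx': 258.4468941414487, 'cy': 190.6479406594163, 'T_tool_cam': array([[ 0.0002, -0.961 , -0.2767,  0.0706],
       [ 1.    ,  0.0005, -0.0008, -0.0004],
       [ 0.0009, -0.2767,  0.961 , -0.1421],
       [ 0.    ,  0.    ,  0.    ,  1.    ]])}
```

apply_moves:
  series:
    - {"translation": [0.77,-0.98,0]}
    - {"translation": [0.77,-0.98,0]}
    - {"translation": [0.77,-0.98,0]}
    - {"translation": [0.77,-0.98,0]}
    - {"translation": [0.77,-0.98,0]}
    - {"translation": [0.77,-0.98,0]}
    - {"translation": [0.77,-0.98,0]}
    - {"translation": [0.77,-0.98,0]}
    - {"translation": [0.77,-0.98,0]}
    - {"translation": [0.77,-0.98,0]}
    - {"translation": [0.77,-0.98,0]}
    - {"translation": [0.77,-0.98,0]}
  jaw: 0.4

```text
invalid input
```

```bash
cat >> h.py <<'E'
from scipy.spatial.transform import Rotation as Ro
def plan(pos,yaw):
    """tool down, tool x at world yaw; prints shift (units, current tool axes) and turn about tool z (units)"""
    s=r.get_state();R0=Ro.from_quat(s['eef_rot']);Rt=Ro.from_euler('z',yaw)*Ro.from_euler('x',np.pi)
    np.set_printoptions(precision=4,suppress=True)
    print('t',s['clock'],'tcp',s['tcp_pos'],'toolx',np.degrees(np.arctan2(*R0.as_matrix()[1::-1,0])),'q',s['joint_pos'],'F',s['ft_force'],'w',s['grip_width'])
    print('shift',R0.inv().apply(np.array(pos)-s['tcp_pos'])/.03,'turn',np.degrees((R0.inv()*Rt).as_rotvec())/10)
E
python3 -c "
from h import *
plan([.395,.003,.16],-.02)"
```

```text
t 0.1 tcp [ 0.2476 -0.5732  0.2305] toolx 23.370620329055637 q [ 1.1968  0.6899 -0.1946  1.5662  0.1573  0.9025 -0.2151] F [-0.7247 -0.1736  0.2073] w 0.0851029013418049
shift [ 12.1293 -15.6788   2.3769] turn [-0.0094  0.0025  2.4517]
```

apply_moves:
  series:
    - {"translation": [0.77,-0.98,0],"rot": [0,0,0]}
    - {"translation": [0.77,-0.98,0],"rot": [0,0,0]}
    - {"translation": [0.77,-0.98,0],"rot": [0,0,0]}
    - {"translation": [0.77,-0.98,0],"rot": [0,0,0]}
    - {"translation": [0.77,-0.98,0],"rot": [0,0,0]}
    - {"translation": [0.77,-0.98,0],"rot": [0,0,0]}
    - {"translation": [0.77,-0.98,0],"rot": [0,0,0]}
    - {"translation": [0.77,-0.98,0],"rot": [0,0,0]}
    - {"translation": [0.77,-0.98,0],"rot": [0,0,0]}
    - {"translation": [0.77,-0.98,0],"rot": [0,0,0]}
    - {"translation": [0.77,-0.98,0],"rot": [0,0,0]}
    - {"translation": [0.77,-0.98,0],"rot": [0,0,0]}
  jaw: 0.4

```text
clock: 1.6
tcp_pos: [0.3626, -0.1388, 0.2312]
eef_rot: [0.979, 0.202, -0.0, -0.0]
ft_force: [0.6, 0.6, 0.3]
grip_width: 0.0346
gripper_force: 0.0
```

```bash
python3 -c "
from h import *
plan([.395,.003,.16],-.02)"
```

```text
t 1.6 tcp [ 0.3626 -0.1388  0.2312] toolx 23.362705267917992 q [ 0.359   0.3994 -0.1593  2.2323  0.1249  0.5179 -1.0597] F [0.5682 0.5771 0.2839] w 0.03463727398649055
shift [ 2.8661 -3.9089  2.3737] turn [-0.0003  0.0006  2.4509]
```

apply_moves:
  series:
    - {"translation": [0.72,-0.98,0],"rot": [0,0,0]}
    - {"translation": [0.72,-0.98,0],"rot": [0,0,0]}
    - {"translation": [0.72,-0.98,0.5],"rot": [0,0,0]}
    - {"translation": [0.71,-0.97,0.5],"rot": [0,0,0]}
    - {"translation": [0,0,0.5],"rot": [0,0,0.8]}
    - {"translation": [0,0,0.5],"rot": [0,0,0.8]}
    - {"translation": [0,0,0.37],"rot": [0,0,0.85]}
    - {"translation": [0,0,0],"rot": [0,0,0]}

```text
clock: 2.6
tcp_pos: [0.3944, 0.0019, 0.1596]
eef_rot: [1.0, -0.009, -0.001, 0.0]
ft_force: [-0.1, -0.4, -0.2]
grip_width: 0.0342
gripper_force: 0.0
```

```bash
python3 -c "
from h import *
plan([.395,.003,.056],-.02)
s=r.get_state();save('wrist','w1')"
```

```text
t 2.6 tcp [0.3944 0.0019 0.1596] toolx -1.03715472159498 q [-0.1271  0.5583  0.0075  2.3076 -0.0133  0.2777 -1.6968] F [-0.1256 -0.3564 -0.2439] w 0.03416524014973157
shift [ 0.0258 -0.0391  3.4529] turn [0.0036 0.0113 0.0109]
```

View pics/w1.png

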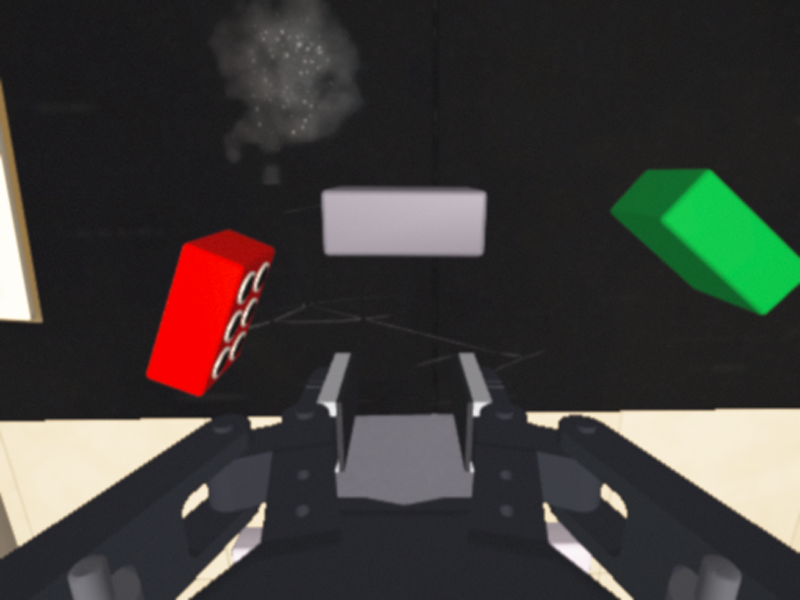

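```bash
cat >> h.py <<'E'
def watz(u,v,z,s=None):
    """wrist pixel (in 800x600 view) to world at height z"""
    s=s or r.get_state();c,f=K('wrist');T=np.array(c['T_tool_cam']);R=Ro.from_quat(s['eef_rot']).as_matrix()
    d=R@T[:3,:3]@np.array([(u*.64-c['cx'])/f,(v*.64-c['cy'])/f,1]);o=R@T[:3,3]+s['tcp_pos']
    return o+d*(z-o[2])/d[2]
E
python3 -c "
from h import *
for p in((322,192),(487,192),(485,255),(325,255)):print(watz(*p,.064))"
```

```text
[0.45606992 0.04539625 0.064     ]
[ 0.45460301 -0.04293092  0.064     ]
[ 0.42046559 -0.04307449  0.064     ]
[0.42194061 0.04608785 0.064     ]
```

apply_moves:
  series:
    - {"translation": [0,0,0.8],"rot": [0,0,0]}
    - {"translation": [0,0,0.8],"rot": [0,0,0]}
    - {"translation": [0,0,0.8],"rot": [0,0,0]}
    - {"translation": [0,0,0.6],"rot": [0,0,0]}
    - {"translation": [0,0,0.4],"rot": [0,0,0]}
    - {"translation": [0,0,0],"rot": [0,0,0]}

```text
clock: 3.4
tcp_pos: [0.4042, 0.0019, 0.0673]
eef_rot: [1.0, -0.009, -0.008, -0.0]
ft_force: [-0.6, -0.0, 1.1]
grip_width: 0.0338
gripper_force: 0.0
```

```bash
python3 -c "
from h import *
plan([.405,.001,.056],-.015)"
```

```text
t 3.4 tcp [0.4042 0.0019 0.0673] toolx -0.9975375936286525 q [-0.1039  0.7841 -0.0213  2.3313  0.2945  0.0438 -2.0016] F [-0.574  -0.0047  1.12  ] w 0.0338255801772243
shift [0.0347 0.0303 0.376 ] turn [-0.0014  0.0904 -0.0138]
```

apply_moves:
  series:
    - {"translation": [0,0,0],"rot": [0,-0.8,0]}
    - {"translation": [0,0,0.2],"rot": [0,0,0]}
    - {"translation": [0,0,0.18],"rot": [0,0,0]}
    - {"translation": [0,0,0],"rot": [0,0,0]}

```text
clock: 3.9
tcp_pos: [0.3999, 0.0018, 0.0559]
eef_rot: [0.997, -0.009, -0.079, -0.0]
ft_force: [0.3, -0.9, 0.8]
grip_width: 0.0339
gripper_force: 0.0
```

```bash
python3 -c "
from h import *
plan([.445,.001,.056],-.015)"
```

```text
t 3.9 tcp [0.3999 0.0018 0.0559] toolx -1.0866597552580606 q [-0.0185  0.8259 -0.1396  2.2078  0.2979  0.2813 -2.0044] F [ 0.3069 -0.9103  0.7599] w 0.03389378005009961
shift [ 1.4834 -0.0011 -0.2403] turn [ 0.0042  0.9023 -0.0222]
```

apply_moves:
  series:
    - {"translation": [0.2,0,-0.032],"rot": [0,0,0]}
    - {"translation": [0.2,0,-0.032],"rot": [0,0,0]}
    - {"translation": [0.15,0,-0.024],"rot": [0,0,0]}
    - {"translation": [0.15,0,-0.024],"rot": [0,0,0]}
    - {"translation": [0.15,0,-0.024],"rot": [0,0,0]}
    - {"translation": [0.15,0,-0.024],"rot": [0,0,0]}
    - {"translation": [0.15,0,-0.024],"rot": [0,0,0]}
    - {"translation": [0.15,0,-0.024],"rot": [0,0,0]}
    - {"translation": [0.15,0,-0.024],"rot": [0,0,0]}
    - {"translation": [0.1,0,-0.015],"rot": [0,0,0]}

```text
clock: 5.15
tcp_pos: [0.4492, 0.001, 0.0561]
eef_rot: [0.997, -0.01, -0.078, -0.001]
ft_force: [0.3, -0.0, 0.4]
grip_width: 0.0342
gripper_force: 0.0
```

```bash
python3 -c "
from h import *
plan([.445,.001,.056],-.015)
save('scene','s2');save('side','d2')
import cv2
a=cv2.imread('pics/scene0_raw.png')
a=cv2.imread('pics/scene2.png')
A=cv2.resize(cv2.imread('pics/s2_raw.png')[160:280,170:300],(400,369),interpolation=cv2.INTER_CUBIC)
B=cv2.resize(cv2.imread('pics/d2_raw.png')[140:260,175:305],(400,369),interpolation=cv2.INTER_CUBIC)
cv2.imwrite('pics/m2.png',cv2.hconcat([A,B]))
"
```

```text
t 5.15 tcp [0.4492 0.001  0.0561] toolx -1.1364963646600283 q [ 0.0156  0.8444 -0.1772  2.0645  0.2836  0.4109 -1.9735] F [ 0.2764 -0.0122  0.4207] w 0.034213121313664795
shift [-0.1369  0.0027  0.0261] turn [ 0.      0.8923 -0.0275][ WARN:0@1.256] global loadsave.cpp:275 findDecoder imread_('pics/scene2.png'): can't open/read file: check file path/integrity
```

View pics/m2.png

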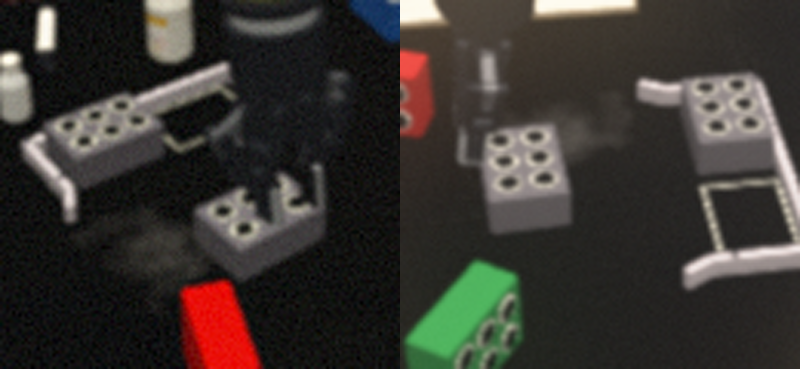

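apply_moves:
  series:
    - {"translation": [0,0,-0.8],"rot": [0,0,0]}
    - {"translation": [0,0,-0.8],"rot": [0,0,0]}
    - {"translation": [0,0,-0.9],"rot": [0,0.9,0]}
    - {"translation": [0,0,-0.9],"rot": [0,0,-1]}
    - {"translation": [0,0,-0.5],"rot": [0,0,-1]}
    - {"translation": [0,0,0],"rot": [0,0,-1]}
    - {"translation": [0,0,0],"rot": [0,0,-1]}
    - {"translation": [0,0,0],"rot": [0,0,-1]}
    - {"translation": [0,0,0],"rot": [0,0,-1]}
    - {"translation": [0,0,0],"rot": [0,0,-1]}
    - {"translation": [0,0,0],"rot": [0,0,-1]}
    - {"translation": [0,0,0],"rot": [0,0,-1]}
  jaw: 1

```text
clock: 6.75
tcp_pos: [0.4599, 0.0005, 0.1722]
eef_rot: [0.712, 0.702, -0.0, 0.001]
ft_force: [0.7, -0.2, 0.3]
grip_width: 0.0854
gripper_force: 0.0
```

```bash
python3 -c "
from h import *
f=130/400
for u,v in((83,133),(158,125),(170,190),(92,200)):print(atz('side',174.6+u*f,139.6+v*f,.036))
plan([.488,.001,.13],np.pi/2-.02)
save('wrist','w2')"
```

```text
[0.46369866 0.04203861 0.036     ]
[0.52522292 0.03979624 0.036     ]
[ 0.52039007 -0.04420759  0.036     ]
[ 0.45957067 -0.04341335  0.036     ]
t 6.75 tcp [0.4599 0.0005 0.1722] toolx 89.19957131556087 q [ 0.3261  0.6539 -0.6815  2.0959  0.707   0.6328 -0.863 ] F [ 0.6941 -0.1901  0.3496] w 0.08537028982699145
shift [0.03   0.9348 1.4058] turn [0.0027 0.0055 0.0345]
```

View pics/w2.png

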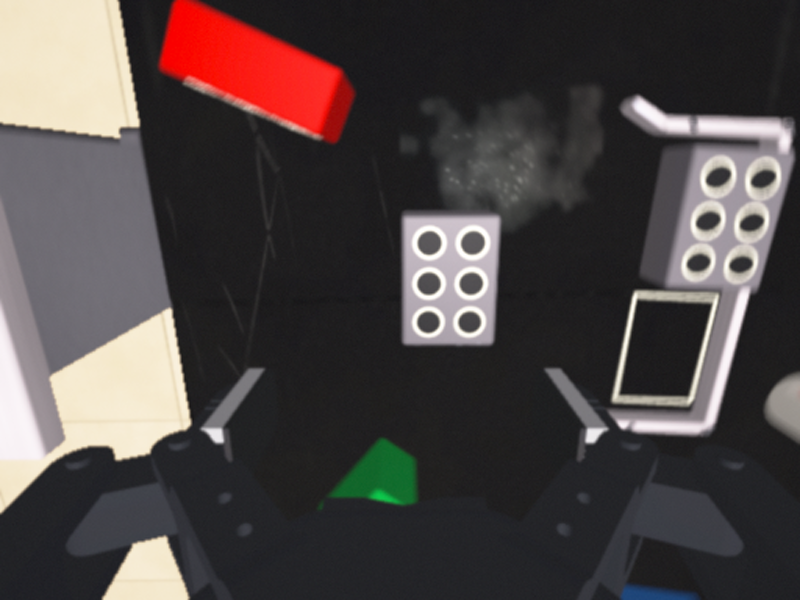

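```bash
python3 -c "
from h import *
np.set_printoptions(precision=4,suppress=True)
for p in((403,212),(500,215),(494,345),(403,343)):print('blk',watz(*p,.036)[:2])
for p in((635,291),(719,293),(690,403),(613,402)):print('plc',watz(*p,.0)[:2])
for p in((667,284),(760,290),(793,150)):print('twin',watz(*p,.036)[:2])
for p in((795,120),(710,432)):print('rim',watz(*p,.018)[:2])
"
```

```text
blk [0.4599 0.0478]
blk [0.5214 0.0454]
blk [ 0.5219 -0.0432]
blk [ 0.4591 -0.0412]
plc [ 0.6339 -0.0153]
plc [ 0.6974 -0.0175]
plc [ 0.6917 -0.1102]
plc [ 0.629  -0.1087]
twin [ 0.6346 -0.0008]
twin [ 0.6971 -0.0055]
twin [0.6979 0.0829]
rim [0.7102 0.1017]
rim [ 0.6985 -0.1254]
```

apply_moves:
  series:
    - {"translation": [0.06,0.51,0.5],"rot": [0,0,0]}
    - {"translation": [0,0.51,0.8],"rot": [0,0,0]}
    - {"translation": [0,0,0.9],"rot": [0,0,0]}
    - {"translation": [0,0,0.9],"rot": [0,0,0]}
    - {"translation": [0,0,0.7],"rot": [0,0,0]}
    - {"translation": [0,0,0.5],"rot": [0,0,0]}
    - {"translation": [0,0,0.4],"rot": [0,0,0]}
    - {"translation": [0,0,0.4],"rot": [0,0,0]}
    - {"translation": [0,0,0.27],"rot": [0,0,0]}
    - {"translation": [0,0,0],"rot": [0,0,0]}

```text
clock: 8.05
tcp_pos: [0.491, 0.0019, 0.0108]
eef_rot: [0.714, 0.7, -0.0, 0.0]
ft_force: [-1.1, -0.0, 0.0]
grip_width: 0.085
gripper_force: 0.0
```

apply_moves:
  series:
    - {"translation": [0,0,0],"rot": [0,0,0]}
    - {"translation": [0,0,0],"rot": [0,0,0]}
    - {"translation": [0,0,0],"rot": [0,0,0]}
    - {"translation": [0,0,0],"rot": [0,0,0]}
    - {"translation": [0,0,0],"rot": [0,0,0]}
    - {"translation": [0,0,0],"rot": [0,0,0]}
  jaw: 0.6

```text
clock: 8.8
tcp_pos: [0.4913, 0.0019, 0.0119]
eef_rot: [0.714, 0.7, 0.001, 0.001]
ft_force: [-0.9, -0.5, 6.3]
grip_width: 0.0628
gripper_force: 66.4
```

```bash
python3 -c "
from h import *
plan([.6297,-.060,.014],np.pi/2-.055)"
```

```text
t 8.8 tcp [0.4913 0.0019 0.0119] toolx 88.85839817402987 q [ 0.0982  0.9329 -0.3223  2.0947  1.091   0.2916 -1.1906] F [-0.9146 -0.4944  6.2971] w 0.06281650799633476
shift [-1.9718  4.6543 -0.0613] turn [0.0107 0.0018 0.201 ]
```

apply_moves:
  series:
    - {"translation": [0,0,-0.3],"rot": [0,0,0]}
    - {"translation": [-0.4,0,0],"rot": [0,0,0.2]}
    - {"translation": [-0.6,0.1,0],"rot": [0,0,0]}
    - {"translation": [-0.6,0.4,0],"rot": [0,0,0]}
    - {"translation": [-0.25,0.6,0],"rot": [0,0,0]}
    - {"translation": [0,0.6,0],"rot": [0,0,0]}
    - {"translation": [0,0.6,0],"rot": [0,0,0]}
    - {"translation": [0,0.6,0],"rot": [0,0,0]}
    - {"translation": [0,0.6,0],"rot": [0,0,0]}
    - {"translation": [0,0.6,0],"rot": [0,0,0]}
    - {"translation": [0,0.5,0],"rot": [0,0,0]}
    - {"translation": [0,0,0],"rot": [0,0,0]}

```text
clock: 10.3
tcp_pos: [0.6268, -0.0625, 0.02]
eef_rot: [0.727, 0.686, 0.0, 0.001]
ft_force: [-1.6, -0.5, -0.4]
grip_width: 0.0631
gripper_force: 66.0
```

```bash
python3 -c "
from h import *
plan([.6297,-.060,.014],np.pi/2-.055)
save('wrist','w3')"
```

```text
t 10.3 tcp [ 0.6268 -0.0625  0.02  ] toolx 86.69986644754249 q [ 0.3318  1.0427 -0.5751  1.662   0.8255  0.695  -0.7348] F [-1.6139 -0.5238 -0.4026] w 0.06305267500792955
shift [0.0894 0.0929 0.199 ] turn [ 0.0084  0.0049 -0.0149]
```

View pics/w3.png

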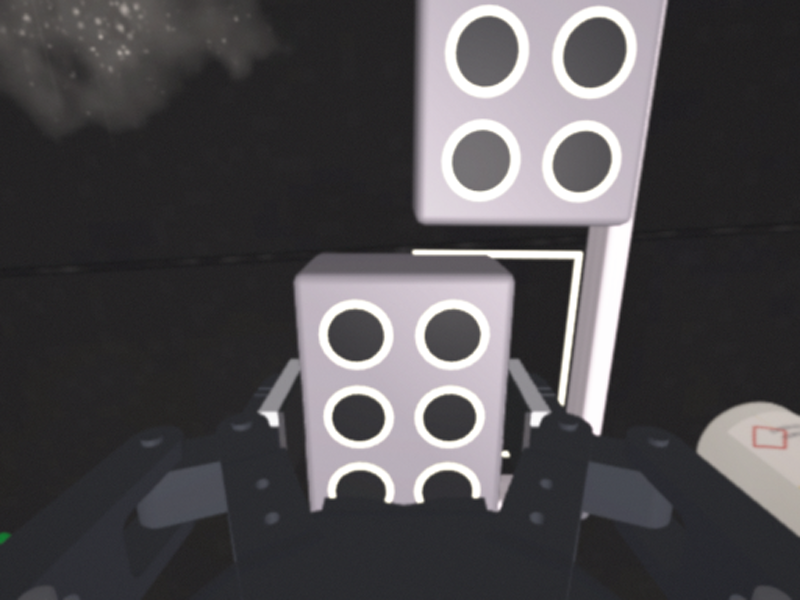

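apply_moves:
  series:
    - {"translation": [0,0,0.15],"rot": [0,0,0]}
    - {"translation": [0,0,0.12],"rot": [0,0,0]}
    - {"translation": [0,0,0],"rot": [0,0,0]}

```text
clock: 10.72
tcp_pos: [0.6259, -0.0611, 0.0121]
eef_rot: [0.726, 0.688, -0.0, 0.0]
ft_force: [0.6, 0.0, -0.4]
grip_width: 0.0626
gripper_force: 66.0
```

apply_moves:
  series:
    - {"translation": [0,0,0],"rot": [0,0,0]}
    - {"translation": [0,0,0],"rot": [0,0,0]}
    - {"translation": [0,0,0],"rot": [0,0,0]}
    - {"translation": [0,0,0],"rot": [0,0,0]}
    - {"translation": [0,0,-0.3],"rot": [0,0,0]}
    - {"translation": [0,0,-0.6],"rot": [0,0,0]}
    - {"translation": [0,0,-0.8],"rot": [0,0,0]}
    - {"translation": [0,-0.5,-0.8],"rot": [0,0,0]}
    - {"translation": [0,-0.8,0],"rot": [0,0,0]}
    - {"translation": [0,-0.8,0],"rot": [0,0,0]}
  jaw: 0.88

```text
clock: 11.98
tcp_pos: [0.5635, -0.0575, 0.089]
eef_rot: [0.726, 0.687, 0.001, 0.001]
ft_force: [0.2, -0.2, -0.5]
grip_width: 0.0752
gripper_force: 0.0
```

apply_moves:
  series:
    - {"translation": [0,0,0],"rot": [0,0,1]}
    - {"translation": [0,0,0],"rot": [0,0,1]}
    - {"translation": [0,0,0],"rot": [0,0,1]}
    - {"translation": [0,0,0],"rot": [0,0,1]}
    - {"translation": [0,0,0],"rot": [0,0,1]}
    - {"translation": [0,0,0],"rot": [0,0,1]}
    - {"translation": [0,0,0],"rot": [0,0,1]}
    - {"translation": [0,0,0],"rot": [0,0,1]}
    - {"translation": [0,0,0],"rot": [0,0,1]}
    - {"translation": [0,0,0],"rot": [0,0,0]}
  jaw: 0.5

```text
clock: 13.22
tcp_pos: [0.564, -0.057, 0.0884]
eef_rot: [1.0, -0.026, 0.001, 0.0]
ft_force: [0.6, 0.8, -0.4]
grip_width: 0.0429
gripper_force: 0.0
```

```bash
python3 -c "
from h import *
plan([.565,-.058,.012],-.055)
save('wrist','w4')"
```

```text
t 13.225 tcp [ 0.564  -0.057   0.0884] toolx -2.9930972099386057 q [ 0.1412  0.8238 -0.2082  1.858   0.3284  0.4904 -1.916 ] F [ 0.5519  0.7838 -0.3659] w 0.04294107363661364
shift [0.0281 0.0309 2.5464] turn [ 0.0007 -0.016   0.0158]
```

View pics/w4.png

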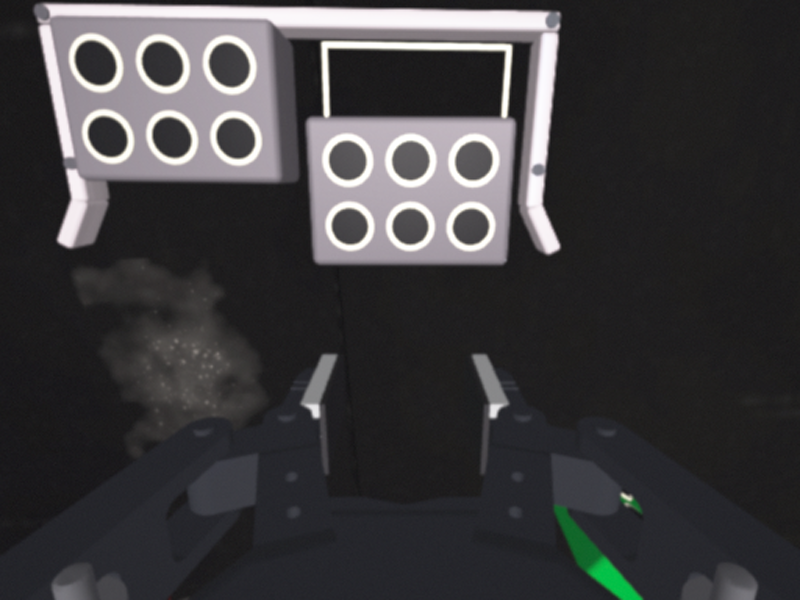

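```bash
python3 -c "
from h import *
np.set_printoptions(precision=4,suppress=True)
for p in((308,118),(515,120),(507,264),(315,264)):print('blk',watz(*p,.036)[:2])
for p in((322,44),(510,46)):print('plc',watz(*p,.0)[:2])
for p in((45,8),(555,16)):print('rimtop',watz(*p,.018)[:2])
for p in((270,22),(82,182),(280,182)):print('twin',watz(*p,.036)[:2])
"
```

```text
blk [ 0.6585 -0.0211]
blk [ 0.6533 -0.1076]
blk [ 0.5921 -0.1051]
blk [ 0.5965 -0.0174]
plc [ 0.6952 -0.0242]
plc [ 0.6899 -0.1133]
rimtop [0.7102 0.0904]
rimtop [ 0.696  -0.1283]
twin [ 0.6944 -0.01  ]
twin [0.6377 0.0799]
twin [ 0.6334 -0.0061]
```

apply_moves:
  series:
    - {"translation": [0,0,0.5],"rot": [0,0,0]}
    - {"translation": [0,0,0.7],"rot": [0,0,0]}
    - {"translation": [0,0,0.7],"rot": [0,0,0]}
    - {"translation": [0,0,0.4],"rot": [0,0,0]}
    - {"translation": [0,0,0.25],"rot": [0,0,0]}
    - {"translation": [0,0,0],"rot": [0,0,0]}

```text
clock: 14.02
tcp_pos: [0.5633, -0.0576, 0.0103]
eef_rot: [1.0, -0.027, 0.0, 0.0]
ft_force: [-0.4, -0.4, -0.3]
grip_width: 0.0428
gripper_force: 0.0
```

apply_moves:
  series:
    - {"translation": [0.25,0,0],"rot": [0,0,0]}
    - {"translation": [0.25,0,0],"rot": [0,0,0]}
    - {"translation": [0.25,0,0],"rot": [0,0,0]}
    - {"translation": [0.25,0,0],"rot": [0,0,0]}
    - {"translation": [0.25,0,0],"rot": [0,0,0]}
    - {"translation": [0.25,0,0],"rot": [0,0,0]}
    - {"translation": [0.2,0,0],"rot": [0,0,0]}
    - {"translation": [0.05,0,0],"rot": [0,0,0]}

```text
clock: 15.02
tcp_pos: [0.6166, -0.0605, 0.0107]
eef_rot: [1.0, -0.027, 0.001, 0.0]
ft_force: [-1.2, 1.0, 1.7]
grip_width: 0.0424
gripper_force: 0.7
```

apply_moves:
  series:
    - {"translation": [0.07,0,0],"rot": [0,0,0]}
    - {"translation": [0,0,0],"rot": [0,0,0]}

```text
clock: 15.28
tcp_pos: [0.6182, -0.0606, 0.0107]
eef_rot: [1.0, -0.027, 0.001, 0.0]
ft_force: [-0.7, -0.4, -0.1]
grip_width: 0.0425
gripper_force: 0.2
```

apply_moves:
  series:
    - {"translation": [0.07,0,0],"rot": [0,0,0]}
    - {"translation": [0,0,0],"rot": [0,0,0]}

```text
clock: 15.52
tcp_pos: [0.6198, -0.0606, 0.0107]
eef_rot: [1.0, -0.027, 0.0, 0.0]
ft_force: [-1.4, -0.1, 0.1]
grip_width: 0.0431
gripper_force: 0.9
```

apply_moves:
  series:
    - {"translation": [0.07,0,0],"rot": [0,0,0]}
    - {"translation": [0,0,0],"rot": [0,0,0]}

```text
clock: 15.78
tcp_pos: [0.6198, -0.0607, 0.0106]
eef_rot: [1.0, -0.027, -0.002, 0.0]
ft_force: [-6.6, 0.7, 4.4]
grip_width: 0.0425
gripper_force: 3.2
```

apply_moves:
  series:
    - {"translation": [0.07,0,0],"rot": [0,0,0]}
    - {"translation": [0,0,0],"rot": [0,0,0]}

```text
clock: 16.02
tcp_pos: [0.6198, -0.0607, 0.0104]
eef_rot: [1.0, -0.027, -0.004, 0.001]
ft_force: [-9.9, 1.3, 7.7]
grip_width: 0.0429
gripper_force: 5.0
```

Contact with the back rim (force rises, no motion). Back off, raise and verify.

apply_moves:
  series:
    - {"translation": [-0.3,0,0],"rot": [0,0,0]}
    - {"translation": [-0.6,0,0],"rot": [0,0,0]}
    - {"translation": [-0.9,0,0],"rot": [0,0,0]}
    - {"translation": [0,0,-0.8],"rot": [0,0,0]}
    - {"translation": [0,0,-0.9],"rot": [0,0,0]}
    - {"translation": [0,0,-0.9],"rot": [0,0,0]}
    - {"translation": [0,0,0],"rot": [0,0,0]}

```text
clock: 16.9
tcp_pos: [0.5729, -0.0581, 0.0909]
eef_rot: [1.0, -0.027, 0.004, 0.0]
ft_force: [0.2, 0.6, -0.8]
grip_width: 0.0428
gripper_force: 0.0
```

```bash
python3 -c "
from h import *
save('wrist','w5')"
```

```text
(no output)
```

View pics/w5.png

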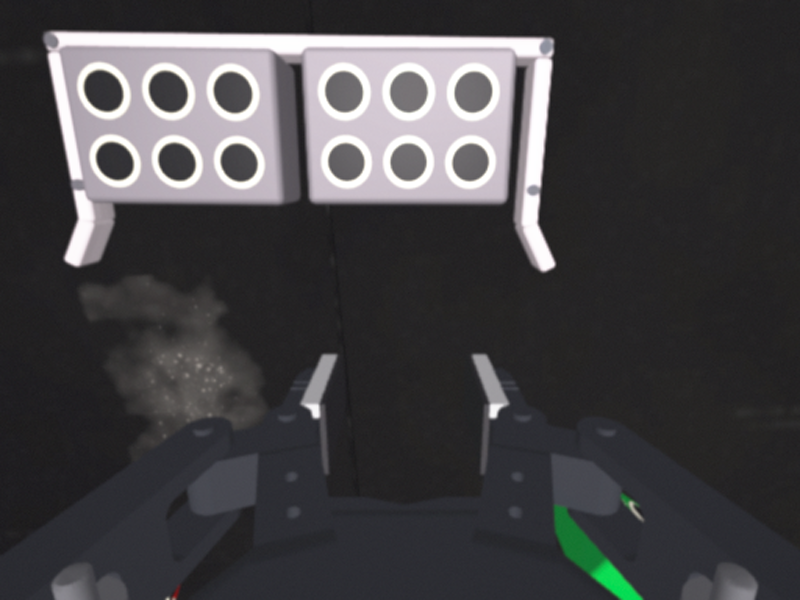

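The picture shows the block, top face about (303–515, 48–204), flush against the back rim and aligned with its twin at (62–280, 48–204). There is a clear gap between them, and the twin has not moved.

```bash
python3 -c "
from h import *
print(r.hand_in())"
```

```text
the job is handed in; nothing more can be done
None
```

The job is handed in at about 17 s on the robot's clock: the grey block lies on its foot, wells up, flush against the tray's back rim beside the twin; the last picture shows the twin in place, but the bottles and beaker were not looked at again after the block was tipped.

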